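# Function check of an impact device on the sprung check fixture

## Robot

A 6-joint arm with a two-finger parallel gripper is mounted at the origin on a cart in front of the work surface, level with it; the furniture and walls round the work are solid. World frame = base frame: x ahead of the robot, y to its left, z up, the work surface at z = 0. Lengths are in m, angles in rad, forces in N, time in s.
With the tool pointing down it reaches from about 0.35 to 0.775 m from the base axis. Payload 7.3 kg.
Tool frame: the origin (TCP) lies midway between the tips of the shut fingers; the grasp point (between the pads) lies 19 mm behind it; z points along the fingers, x is the direction in which the jaws open and shut, and the axes are right-handed (so a half turn about z gives the same grasp; the last joint's range is limited). The gripper opens to 92 mm and grips with 3 to 60 N. Pads are 19 mm wide; open, the fingers measure 130 mm over their backs; the gripper's body (75 mm by 190 mm) begins 47 mm behind the grasp point.
Start: joints at [1.105, 0.342, 1.524, -0, 1.275, -0.146], TCP at [0.165, 0.498, 0.227] pointing down, gripper open.
Joint ranges: [-2.53, 2.53], [-0.77, 2.02], [0.04, 2.7], [-1, 4.14], [0.28, 2.66], [-3.11, 3.11]. Speed limits (rad/s): [2.57, 2.57, 3.14, 3.14, 3.14, 3.14].

## Interface

Orientations are given as a unit quaternion [x, y, z, w].
In Python, from workcell import env, grab_frame, camera_model, job_done gives the robot as it stands. The module is installed in compiled form; this text tells all that it offers.
- The arm moves only by the tool play_rows, never from a script. Its argument "commands" is one flat list of numbers, 7 for each row, row after row: the turn, a rotation vector about the tool's x, y, z in rad, then the shift along the tool's x, y, z in mm, then the opening in per cent of the stroke, from 0 (shut) to 100 (fully open). A call has 1 to 12 rows; each row is the pose to reach, as a shift and turn from the pose commanded when the call began, along the tool's axes at that moment; what a row does not reach only later rows make up. A row lasts 1/10 s, in which the tool goes at most 50 mm and 8.59 degrees, less where a joint would pass 70% of its speed; a pose out of reach is approached as far as the arm can. A call with a gripper value outside its range is refused whole. The fingers move at their own pace and stop on an object; "grip_force" is the grip in N (left out, the last holds). Time passes only in rows, so rows that repeat a pose let the fingers close. It gives the time, the measured TCP pose, the force and the opening at its end, in the units of the state.
- env.observe(): the state, without advancing time (a new reading comes with each control period).
- grab_frame(name): name is "scene" or "top" or "wrist"; returns the picture (420x560x3 uint8, red, green, blue); there is no depth.
- camera_model(name): a dict with "camera_matrix" (3x3 intrinsics, pixels), "cam_to_world" (4x4, takes a point from camera to world coordinates); the wrist camera has in their place "tool_from_camera" (4x4, takes a point from camera to tool coordinates, whose origin is the TCP and whose axes are the tool frame's). Camera axes: x right, y up, looking along -z (the intrinsics and any distortion apply to the point x, -y, -z); pixel columns grow to the right and rows downward; lengths in m; the calibration is good to about 2 mm. A picture is of the moment at which its call begins: read the wrist's pose just before it. camera_model takes no time and is no camera call.
- job_done(): hands the job in, once; it reports no verdict.
The state is a dict: "t": time; "joint_pos": joint angles; "qd": joint speeds; "joint_efforts": joint torques, N m; "tcp_pos": TCP position; "tool_rot": TCP orientation; "ft_force": force on the tool from outside, world axes, zero at the start; "ft_torque": the same for the moment, N m; "opening": finger opening in m.
Only numpy, scipy, OpenCV 4.12 (cv2) and the standard library are available. Lean on these libraries where they do the work, as an engineer would, in place of code of your own. Each camera call takes 0.05 s, during which the arm holds its last target.

## Task

Check the impact device: lift it out of its rest, touch its foot squarely and without slamming onto the middle of the yellow reference pad, then onto the middle of the blue one. Then press its foot down on the brass sprung plunger until the foot meets the hard stop, the aluminium collar round the plunger, and finish while still holding the device upright in the gripper, pressed firmly against that stop. Do not ram it, and leave the bottle, the weight and the steel disc where they stand.

Things in the scene. Friction and masses are not known exactly. Their poses are not given: they have to be found in the camera images.
- tester: The impact device, a light metal hand tool (about 0.12 to 0.24 kg), standing upright, 132 mm tall. Origin: centre of the underside of its flat round foot (dark steel, 22 mm diameter, the lowest 6 mm); z points up along the tool. Above the foot the barrel is 24 x 24 mm to the touch, its sides along the body's x and y. A black square rubber sleeve, 26 x 26 mm (sides along the body's x and y), from 84 to 116 mm above the origin, is the place to grip
- tester_grip (a point): Middle of the black square sleeve on the device's axis, 100 mm above the underside of the foot (32 mm below the device's top)
- tester_rest: Fixed rest in which the device stands loosely: grey round cup, outside 45 mm, bore 37 mm, rim 50 mm above the worktop, on a dark flange 72 mm in diameter. Origin: centre of the underside, on the worktop. The device's foot stands on the cup's floor, 7 mm above the worktop, so it must rise at least 45 mm to come free
- base_plate: Grey fixed plate, 95 x 265 x 12 mm (long along its y), underside on the worktop, origin at the centre of the underside. Three stations stand in a row on its top, 85 mm apart along its y; which station is at which place changes
- yellow_pad: Yellow reference pad, fixed on the plate: yellow disc 44 mm in diameter with a flat steel land 28 mm in diameter in the middle, whose top, marked with a small yellow dot, is 18 mm above the origin. Origin: centre of the underside, on the plate's top; z up
- blue_pad: Blue reference pad, the same as the yellow one but with blue disc and blue dot: land top 18 mm above the origin
- plunger_stand: Plunger station, fixed on the plate: black flange 44 mm in diameter carrying the collar and plunger. Origin: centre of the underside, on the plate's top; the plunger's axis is its z, up. Top of the free plunger 36 mm above the origin
- stop_collar: Aluminium collar round the plunger, the fixed hard stop: outside 34 mm, bore 15 mm, 18 mm high. Origin: centre of its underside, on the plunger's axis; its flat top is 18 mm above that (24 mm above the plunger station's origin)
- plunger (a joint): Travel of the brass sprung plunger (10 mm diameter), in m: 0 free, its top 12 mm above the collar's top; grows as it is pressed down; 0.012 when flush with the collar's top, where the device's foot meets the collar. The spring pushes back with 3 N at 0, growing by 0.5 N per mm to 9 N at 0.012
- bottle: Bystander: white bottle with red cap, 47 mm diameter, 84 mm tall, origin at the centre of its underside
- weight: Bystander: steel check weight with knob, 25 mm diameter, 32 mm tall, origin at the centre of its underside
- steel_disc: Bystander: steel disc 38 mm in diameter, 14 mm thick, origin at the centre of its underside
Not all that is in view belongs to the job. There is more than one size of the tester; the one meant has the size given above.

How it is judged:
By the outcome, as a careful person would: the job done as asked, in the order asked, and still so for the second after the job is handed in, while the arm keeps its last pose, push and grip.
It also fails if it takes over 64 s, if anything falls off the work surface, if the arm or the gripper's body presses on something with over 40 N, if the wrist force passes 120 N, or if a joint passes its speed limit or range.

## Working session

There is one attempt and no reset: what is moved stays moved. The work goes in short steps, Python scripts to look and compute and a tool call to move; the robot and the scene stay as the last step left them, time stands still between calls to the robot, and variables do not carry over. Pictures are saved under pics/ and viewed, and the job is handed in when it is done.

Besides the shell and the picture viewer there is one more tool, called after "Call:" as name(argument=value, ...) on one line, values as JSON. play_rows: Moves the arm, as the interface text tells. Its arguments: {"type":"object","properties":{"commands":{"type":"array","items":{"type":"number"}},"grip_force":{"type":"number"}},"required":["commands"]}

```bash
mkdir -p pics
python3 - <<'E'
from workcell import env, grab_frame, camera_model
import cv2
for n in ["scene","top","wrist"]:
    if n=="wrist": print(env.observe())
    im=grab_frame(n); cv2.imwrite(f"pics/{n}0.png",im[:,:,::-1]); print(n,camera_model(n))
E
```

```text
scene {'camera_matrix': array([[440.23056891,   0.        , 279.44534162],
       [  0.        , 440.23056891, 206.01273162],
       [  0.        ,   0.        ,   1.        ]]), 'cam_to_world': array([[ 0.65613598,  0.42866349, -0.62107422,  0.03239598],
       [-0.75448646,  0.38937621, -0.52833356, -0.38280298],
       [ 0.01535422,  0.81525075,  0.57890454,  0.6086778 ],
       [ 0.        ,  0.        ,  0.        ,  1.        ]])}
top {'camera_matrix': array([[421.15905353,   0.        , 278.15651001],
       [  0.        , 421.15905353, 206.33829463],
       [  0.        ,   0.        ,   1.        ]]), 'cam_to_world': array([[ 0.00716062,  0.98959691, -0.14368954,  0.41323416],
       [-0.9998122 ,  0.00449746, -0.01885036,  0.06494682],
       [-0.01800802,  0.14379754,  0.98944327,  0.94677435],
       [ 0.        ,  0.        ,  0.        ,  1.        ]])}
{'t': 0.1, 'joint_pos': array([ 1.10501422e+00,  3.42630796e-01,  1.52491912e+00, -1.06525680e-05,
        1.27538964e+00, -1.45999795e-01]), 'qd': array([ 0.00048352, -0.00209833, -0.00201998, -0.00063054,  0.00176844,

[... 294 characters left out ...]
e-04]), 'ft_force': array([-0.60995529,  0.41591843,  0.16113222]), 'ft_torque': array([ 0.02576218, -0.03275161,  0.00672734]), 'opening': 0.0917547006751711}
wrist {'camera_matrix': array([[305.82743082,   0.        , 282.93002816],
       [  0.        , 305.82743082, 215.59159282],
       [  0.        ,   0.        ,   1.        ]]), 'tool_from_camera': array([[ 9.99998822e-01,  1.24463439e-03,  8.97756217e-04,
         8.82270483e-04],
       [ 1.44605081e-03, -9.60091699e-01, -2.79681673e-01,
        -7.51755697e-02],
       [ 5.13826864e-04,  2.79682642e-01, -9.60092368e-01,
        -1.57676133e-01],
       [ 0.00000000e+00,  0.00000000e+00,  0.00000000e+00,
         1.00000000e+00]])}
```

View pics/scene0.png

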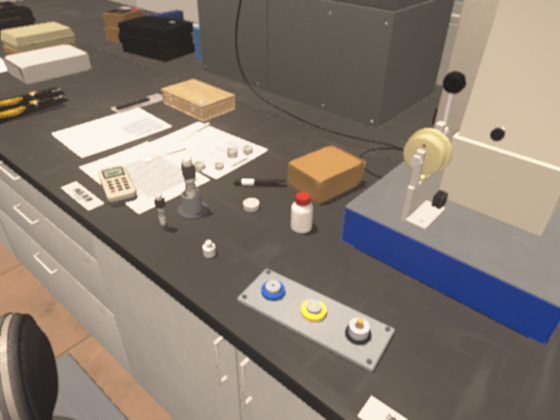

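View pics/top0.png

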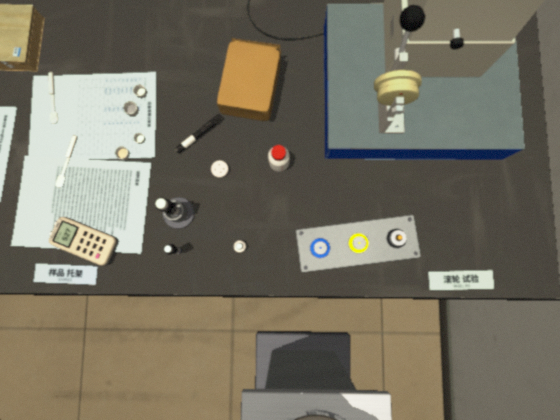

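View pics/wrist0.png

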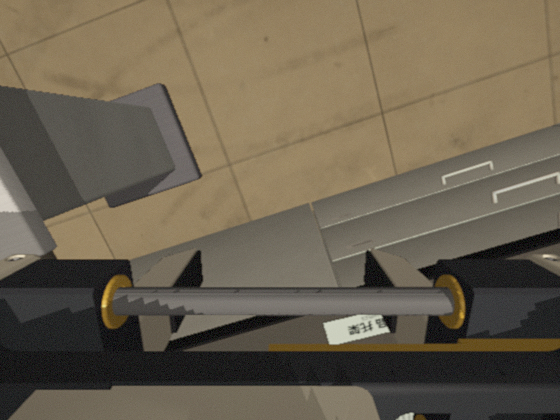

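The scene view shows two tester candidates: a small one at scene (160,210), and one standing in the grey cup at scene (189,185), top (162,204)/(178,211). Stations run blue, yellow, plunger at top (320,247), (359,243), (398,238). I'll enlarge both areas and measure them.

```bash
cat > h.py <<'E'
import numpy as np, cv2
from workcell import env, grab_frame, camera_model
from scipy.spatial.transform import Rotation as R
def ray(n,u,v,obs=None):
    m=camera_model(n);K=m["camera_matrix"]
    if n=="wrist":
        T=np.eye(4);T[:3,:3]=R.from_quat(obs["tool_rot"]).as_matrix();T[:3,3]=obs["tcp_pos"];T=T@m["tool_from_camera"]
    else: T=m["cam_to_world"]
    d=np.array([(u-K[0,2])/K[0,0],-(v-K[1,2])/K[1,1],-1.])
    return T[:3,3],T[:3,:3]@d
def onz(n,u,v,z,obs=None):
    o,d=ray(n,u,v,obs); return o+d*(z-o[2])/d[2]
def tri(rs):
    A=np.zeros((3,3));b=np.zeros(3)
    for o,d in rs:
        d=d/np.linalg.norm(d);P=np.eye(3)-np.outer(d,d);A+=P;b+=P@o
    p=np.linalg.solve(A,b)
    return p,[np.linalg.norm(np.cross(p-o,d/np.linalg.norm(d))) for o,d in rs]
def proj(n,p,obs=None):
    m=camera_model(n);K=m["camera_matrix"]
    if n=="wrist":
        T=np.eye(4);T[:3,:3]=R.from_quat(obs["tool_rot"]).as_matrix();T[:3,3]=obs["tcp_pos"];T=T@m["tool_from_camera"]
    else:T=m["cam_to_world"]
    c=np.linalg.inv(T)@np.append(p,1); return K[0,0]*c[0]/-c[2]+K[0,2],K[1,1]*-c[1]/-c[2]+K[1,2]
E
python3 - <<'E'
import cv2,numpy as np
s=cv2.imread("pics/scene0.png");t=cv2.imread("pics/top0.png")
a=cv2.resize(s[140:270,140:270],(390,390),interpolation=2);b=cv2.resize(t[185:275,140:230],(390,390),interpolation=2)
cv2.imwrite("pics/c1.png",np.hstack([a,b]))
a=cv2.resize(s[260:370,230:400],(680,440),interpolation=2);cv2.imwrite("pics/c2.png",a)
cv2.imwrite("pics/c3.png",cv2.resize(t[205:280,285:430],(725,375),interpolation=2))
E
```

```text
(no output)
```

View pics/c1.png

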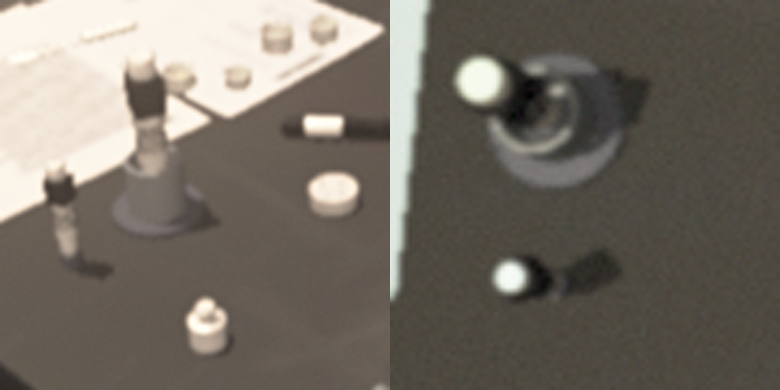

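View pics/c2.png

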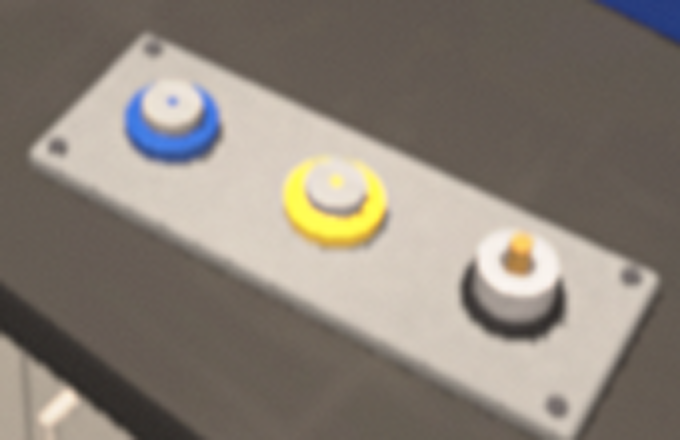

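View pics/c3.png

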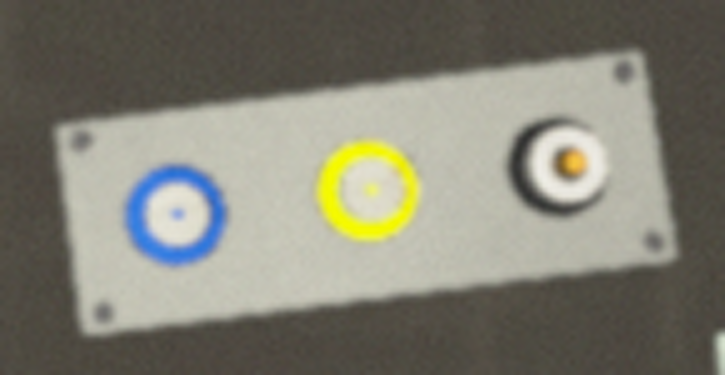

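Run:
```python
from h import *
c=lambda U,V,s,a,b:((U+.5)/s-.5+a,(V+.5)/s-.5+b)
S={"blue":c(172,101,4,230,260),"yellow":c(336,181,4,230,260),"plung":c(521,241,4,230,260),"tester":c(143,62,3,140,140),"small":c(57,165,3,140,140)}
T={"blue":c(178,214,5,285,205),"yellow":c(372,189,5,285,205),"plung":c(573,161,5,285,205),"tester":c(91,80,4.333,140,185),"small":c(120,277,4.333,140,185)}
Z=dict(blue=.03,yellow=.03,plung=.048,tester=.139,small=.1)
np.set_printoptions(precision=4,suppress=True)
for k in S:
    p,r=tri([ray("scene",*S[k]),ray("top",*T[k])]);print(k,p,np.round(r,4),"onz top",onz("top",*T[k],Z[k])[:2],"scene",onz("scene",*S[k],Z[k])[:2])
# colour masks in top: yellow, blue ring centroid; plate outline
t=cv2.imread("pics/top0.png");h=cv2.cvtColor(t,cv2.COLOR_BGR2HSV)
for n,lo,hi in [("yel",(22,120,120),(35,255,255)),("blu",(100,120,100),(120,255,255))]:
    m=np.zeros(h.shape[:2],np.uint8);m[205:280,285:430]=cv2.inRange(h,lo,hi)[205:280,285:430]
    cs=max(cv2.findContours(m,0,1)[0],key=cv2.contourArea);(x,y),(a,b),_=cv2.fitEllipse(cs);print(n,x,y,a,b,onz("top",x,y,.02)[:2])
m=np.zeros(h.shape[:2],np.uint8);m[210:280,290:425]=(t[210:280,290:425].min(2)>115)*255
cs=max(cv2.findContours(m,0,1)[0],key=cv2.contourArea);bx=cv2.boxPoints(cv2.minAreaRect(cs))
P=np.array([onz("top",*q,.012) for q in bx]);print(P,np.linalg.norm(P-np.roll(P,1,0),axis=1),P.mean(0))
# rest flange in top: crop local circle ~ (557-390,120)/4.333
f=c(557-390,120,4.333,140,185);print("flange",onz("top",*f,.004));r=c(535-390,108,4.333,140,185);print("rim",onz("top",*r,.05))
```

```text
blue [ 0.4568 -0.0091  0.0324] [0. 0.] onz top [ 0.4569 -0.0093] scene [ 0.4586 -0.0075]
yellow [ 0.4683 -0.093   0.0324] [0.0003 0.0003] onz top [ 0.4683 -0.0932] scene [ 0.4703 -0.092 ]
plung [ 0.4801 -0.176   0.0486] [0.0009 0.0009] onz top [ 0.4796 -0.1755] scene [ 0.4813 -0.1763]
tester [0.5369 0.3113 0.1335] [0.0001 0.0001] onz top [0.5359 0.3097] scene [0.5311 0.3031]
small [0.4501 0.3064 0.0891] [0.0003 0.0003] onz top [0.4494 0.3036] scene [0.4415 0.2917]
yel 358.06646728515625 242.62234497070312 19.07671356201172 19.328828811645508 [ 0.4684 -0.0929]
blu 319.7483825683594 247.62904357910156 18.18014144897461 18.267118453979492 [ 0.4569 -0.0091]
[[ 0.4971  0.0445  0.012 ]
 [ 0.5327 -0.2207  0.012 ]
 [ 0.4389 -0.2289  0.012 ]
 [ 0.4038  0.0325  0.012 ]] [0.094  0.2677 0.0941 0.2638] [ 0.4681 -0.0932  0.012 ]
flange [0.5354 0.3096 0.004 ]
rim [0.5354 0.3089 0.05  ]
```

The tester in the cup fits: its cap top is about 0.134 m high at (0.536, 0.310), concentric with the cup, and 7+132 mm predicts 0.139. The other one at top (168,249) is only about 0.09 m tall, so it's the wrong size. Station spacing is 85/84 mm and the heights are 0.032, 0.032 and 0.0486, which match the spec. Next I move above the tester for a wrist view.

Call:
play_rows(commands=[0, 0, 0, -5, 34, -2, 100, 0, 0, 0, -10, 68, -4, 100, 0, 0, 0, -16, 103, -6, 100, 0, 0, 0, -21, 137, -8, 100, 0, 0, 0, -26, 171, -10, 100, 0, 0, 0, -31, 205, -12, 100, 0, 0, 0, -36, 239, -14, 100, 0, 0, 0, -42, 274, -16, 100, 0, 0, 0, -47, 308, -18, 100, 0, 0, 0, -52, 342, -20, 100, 0, 0, 0, -57, 376, -22, 100, 0, 0, 0, -62, 410, -24, 100])

```text
t: 1.35
tcp_pos: [0.5358, 0.3098, 0.2505]
tool_rot: [0.811, 0.585, -0.0, -0.0]
ft_force: [1.4, 2.1, -0.6]
opening: 0.0919
```

Call:
play_rows(commands=[0, 0, 0, 0, 0, 0, 100, 0, 0, 0, 0, 0, 0, 100, 0, 0, 0, 0, 0, 0, 100])

```text
t: 1.65
tcp_pos: [0.5338, 0.3111, 0.2505]
tool_rot: [0.81, 0.586, -0.0, -0.0]
ft_force: [-0.6, 0.4, 0.1]
opening: 0.0919
```

Run:
```python
from h import *
o=env.observe();print(o)
im=grab_frame("wrist")[:,:,::-1];cv2.imwrite("pics/w1.png",im)
print(proj("wrist",[.536,.310,.139],o),proj("wrist",[.536,.310,.1],o),proj("wrist",[.536,.31,.05],o))
```

```text
{'t': 1.65, 'joint_pos': array([ 4.03522493e-01,  5.02367064e-01,  1.20572019e+00,  4.46503191e-04,
        1.43447657e+00, -8.48165253e-01]), 'qd': array([ 1.32985320e-02, -6.14973632e-03, -4.05826408e-04, -2.76702857e-03,
        1.92685332e-05, -2.44099268e-03]), 'joint_efforts': array([-7.94660132e-01, -5.21263647e+01, -2.59212881e+01, -1.75802596e-02,
        6.54945499e-02,  5.03894644e-04]), 'tcp_pos': array([0.53379546, 0.31112986, 0.25046125]), 'tool_rot': array([ 8.10486802e-01,  5.85756655e-01, -4.24868547e-04, -3.22791324e-04]), 'ft_force': array([-0.56444171,  0.4297078 ,  0.14734578]), 'ft_torque': array([0.00269912, 0.04199157, 0.00217561]), 'opening': 0.09190181255609003}
(np.float64(281.86294277761664), np.float64(214.89586501858983)) (np.float64(282.01975006723717), np.float64(204.51107981870047)) (np.float64(282.1737863823454), np.float64(194.3098063367599))
```

View pics/w1.png

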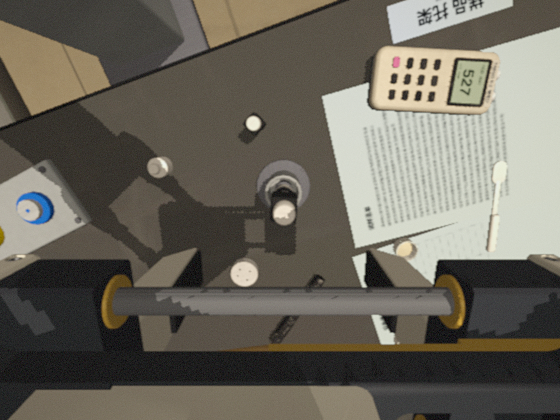

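Run:
```python
import cv2,numpy as np
a=cv2.imread("pics/w1.png")[150:240,235:335]
a=cv2.convertScaleAbs(a,alpha=1.6,beta=20)
cv2.imwrite("pics/c4.png",cv2.resize(a,(660,594),interpolation=2))
```

```text
(no output)
```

View pics/c4.png

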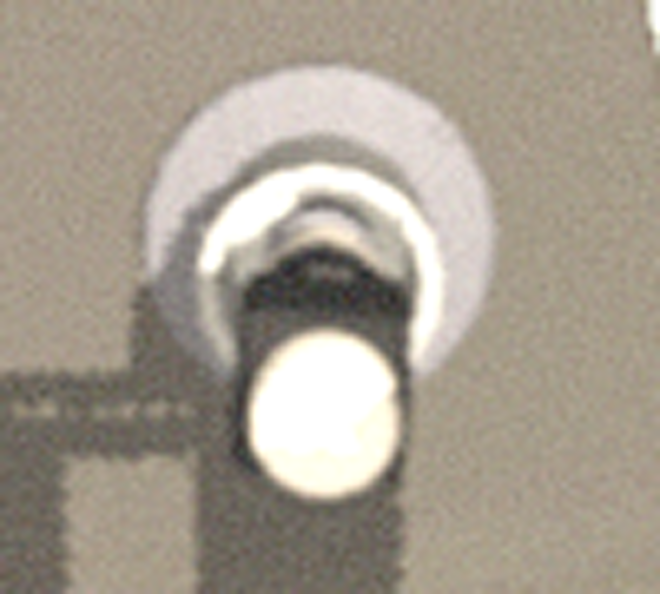

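Run:
```python
import cv2,numpy as np
a=cv2.imread("pics/w1.png")[175:235,255:315]
g=cv2.convertScaleAbs(a,alpha=3.5,beta=-30)
b=cv2.resize(g,(600,600),interpolation=cv2.INTER_CUBIC)
cv2.imwrite("pics/c5.png",b)
```

```text
(no output)
```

View pics/c5.png

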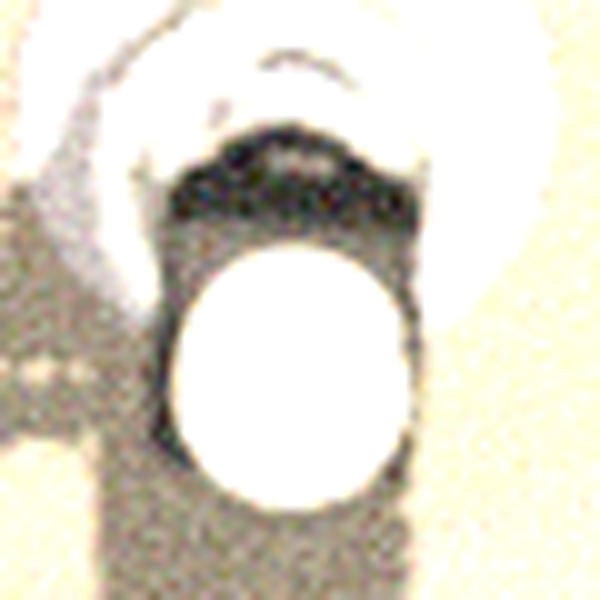

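The sleeve is turned about 2.5° from the tool axes (its top edge runs (165,220)→(415,230) in the crop), so a small turn will square the jaws to it.

Run:
```python
from h import *
o=env.observe()
u=(235+(325.5)/6.6-.5,150+(413.5)/6.6-.5)
print(onz("wrist",*u,.139,o))
# rim: c4 ring left 198 right 443 centre; top 163 ; flange x 147-495, y top 65
T={"t":( (91.5)/4.333-.5+140,(80.5)/4.333-.5+185)}
S=((143.5)/3-.5+140,(62.5)/3-.5+140)
print(tri([ray("wrist",*u,o),ray("top",*T["t"])]))
print(onz("wrist",235+(321)/6.6-.5,150+(240)/6.6-.5,.004,o))
M=R.from_quat(o["tool_rot"]).as_matrix()
for p in ([.5355,.3098,.088],): print(M.T@(np.array(p)-o["tcp_pos"])*1000)
print(M)
```

```text
[0.53410143 0.31268592 0.139     ]
(array([0.53677162, 0.31208042, 0.130591  ]), [np.float64(0.0004435158962163916), np.float64(0.000443515896216323)])
[0.53490131 0.31176568 0.004     ]
[ -0.84941479   2.28410268 162.69045498]
[[ 3.13324364e-01  9.49645947e-01 -6.46176782e-04]
 [ 9.49646159e-01 -3.13324377e-01  8.31280720e-05]
 [-1.23520701e-04 -6.39685350e-04 -9.99999788e-01]]
```

Call:
play_rows(commands=[0, 0, 0.04, 0, 1, 25, 100, 0, 0, 0.04, 0, 1, 50, 100, 0, 0, 0.04, 0, 1, 75, 100, 0, 0, 0.04, 0, 1, 100, 100, 0, 0, 0.04, 0, 1, 115, 100, 0, 0, 0.04, 0, 1, 130, 100, 0, 0, 0.04, 0, 1, 140, 100, 0, 0, 0.04, 0, 1, 150, 100, 0, 0, 0.04, 0, 1, 157, 100, 0, 0, 0.04, 0, 1, 162, 100, 0, 0, 0.04, 0, 1, 162, 100, 0, 0, 0.04, 0, 1, 162, 60], grip_force=8)

```text
t: 2.9
tcp_pos: [0.536, 0.3104, 0.0891]
tool_rot: [0.822, 0.569, 0.0, 0.0]
ft_force: [0.2, 0.8, 0.8]
opening: 0.0874
```

Call:
play_rows(commands=[0, 0, 0, 0, 0, 0, 50, 0, 0, 0, 0, 0, 0, 45, 0, 0, 0, 0, 0, 0, 40, 0, 0, 0, 0, 0, 0, 38, 0, 0, 0, 0, 0, 0, 36])

```text
t: 3.4
tcp_pos: [0.5357, 0.3104, 0.0888]
tool_rot: [0.822, 0.569, 0.0, -0.0]
ft_force: [0.9, 0.4, 0.1]
opening: 0.0485
```

Run:
```python
from h import *
o=env.observe();print(o["opening"],o["ft_force"],o["tcp_pos"])
for n in ("wrist","scene"):
    im=grab_frame(n)[:,:,::-1];cv2.imwrite(f"pics/{n}2.png",im if n=="wrist" else cv2.resize(im[100:270,100:300],(800,680)[:2] if 0 else (700,595)))
```

```text
0.048493702935343275 [0.85414838 0.35852454 0.14715122] [0.53573164 0.31035016 0.08879193]
```

View pics/wrist2.png

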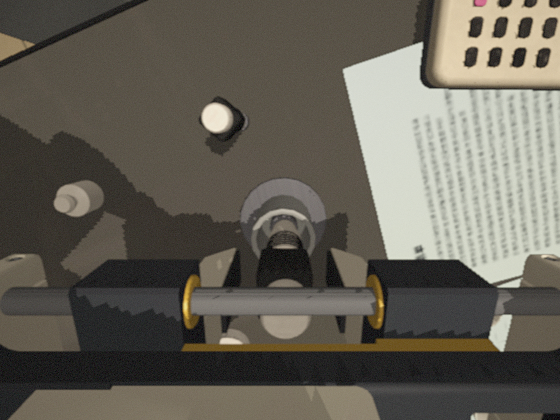

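View pics/scene2.png

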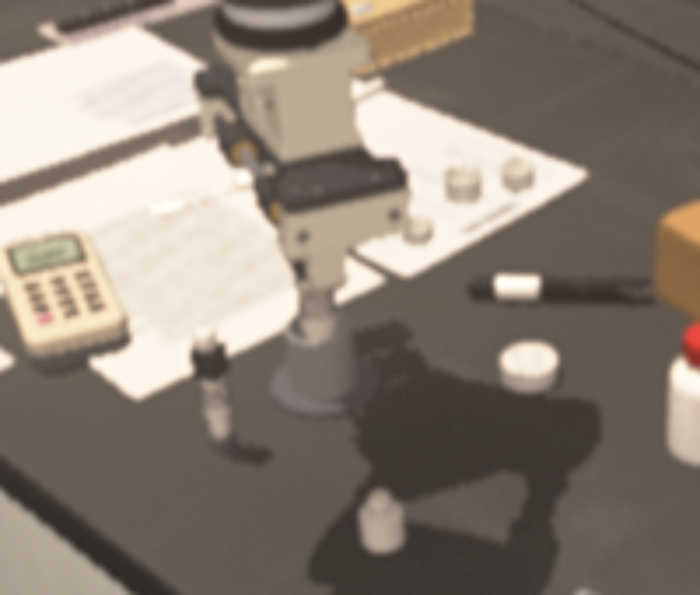

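The wrist view shows the sleeve at (285,265), centred between the fingers and square to them. Closing now.

Call:
play_rows(commands=[0, 0, 0, 0, 0, 0, 33, 0, 0, 0, 0, 0, 0, 30, 0, 0, 0, 0, 0, 0, 27, 0, 0, 0, 0, 0, 0, 24, 0, 0, 0, 0, 0, 0, 20, 0, 0, 0, 0, 0, 0, 20], grip_force=10)

```text
t: 4.1
tcp_pos: [0.5357, 0.3104, 0.0887]
tool_rot: [0.822, 0.569, 0.0, -0.0]
ft_force: [0.7, 0.0, -1.0]
opening: 0.0263
```

Call:
play_rows(commands=[0, 0, 0, 0, 0, 0, 10, 0, 0, 0, 0, 0, 0, 5, 0, 0, 0, 0, 0, 0, 5, 0, 0, 0, 0, 0, 0, 5], grip_force=40)

```text
t: 4.5
tcp_pos: [0.5357, 0.3104, 0.0887]
tool_rot: [0.822, 0.569, 0.0, -0.0]
ft_force: [-0.2, -0.2, -0.6]
opening: 0.026
```

Call:
play_rows(commands=[0, 0, 0, 0, 0, -4, 5, 0, 0, 0, 0, 0, -10, 5, 0, 0, 0, 0, 0, -20, 5, 0, 0, 0, 0, 0, -30, 5, 0, 0, 0, 0, 0, -42, 5, 0, 0, 0, 0, 0, -55, 5, 0, 0, 0, 0, 0, -70, 5, 0, 0, 0, 0, 0, -85, 5, 0, 0, 0, 0, 0, -100, 5, 0, 0, 0, 0, 0, -112, 5, 0, 0, 0, 0, 0, -120, 5, 0, 0, 0, 0, 0, -120, 5])

```text
t: 5.7
tcp_pos: [0.5362, 0.3105, 0.2103]
tool_rot: [0.822, 0.569, 0.001, 0.0]
ft_force: [0.4, 0.9, -1.2]
opening: 0.0255
```

Run:
```python
from h import *
o=env.observe();print(o["opening"],o["ft_force"],o["ft_torque"],o["tcp_pos"],o["t"])
for n in ("wrist","scene","top"):
    im=grab_frame(n)[:,:,::-1];cv2.imwrite(f"pics/{n}3.png",im)
    print(n,proj(n,o["tcp_pos"]+[0,0,-.081],o))
im=cv2.imread("pics/scene3.png");cv2.imwrite("pics/scene3c.png",cv2.resize(im[60:260,100:300],(600,600),interpolation=2))
```

```text
0.025532785267684717 [ 0.37501303  0.85060399 -1.20668945] [ 0.02549817  0.06115984 -0.0067101 ] [0.53622072 0.31054362 0.21026189] 5.7
wrist (np.float64(281.94085953885076), np.float64(222.0833883886132))
scene (np.float64(187.46482453664328), np.float64(162.2551315311245))
top (np.float64(161.64221341477173), np.float64(203.67539465253037))
```

View pics/wrist3.png

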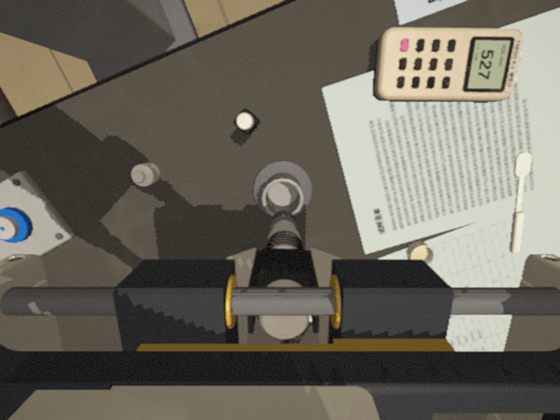

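View pics/scene3c.png

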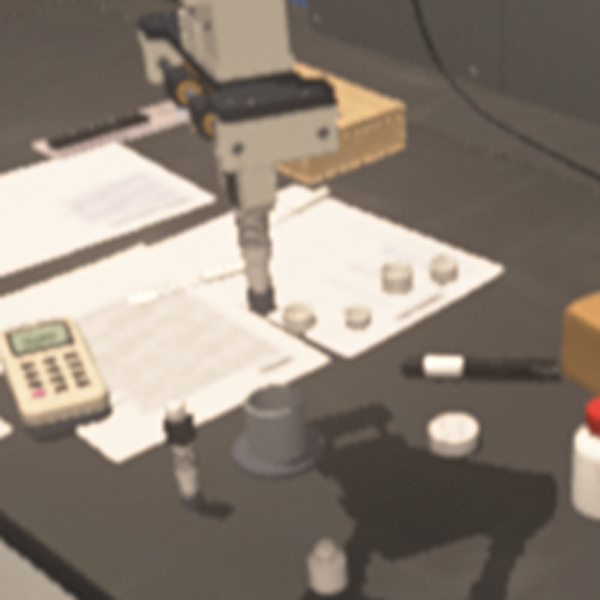

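Freed and upright: the foot is at scene (187,162), exactly where the kinematics predict it, so the foot is 81.7 mm below the TCP. Next is above yellow, with the foot staying about 0.12 m high over everything on the way.

Call:
play_rows(commands=[0, 0, 0, -12, 2, 0, 5, 0, 0, 0, -42, 8, 0, 5, 0, 0, 0, -82, 16, 0, 5, 0, 0, 0, -122, 24, 0, 5, 0, 0, 0, -162, 32, 0, 5, 0, 0, 0, -202, 40, 0, 5, 0, 0, 0, -242, 47, 0, 5, 0, 0, 0, -282, 55, 0, 5, 0, 0, 0, -322, 63, 0, 5, 0, 0, 0, -362, 71, 0, 5, 0, 0, 0, -390, 76, 0, 5, 0, 0, 0, -401, 79, 0, 5])

```text
t: 7.05
tcp_pos: [0.4671, -0.0954, 0.2084]
tool_rot: [0.823, 0.568, -0.001, -0.0]
ft_force: [-0.2, 0.6, -1.6]
opening: 0.0256
```

Call:
play_rows(commands=[0, 0, 0, 0, 0, 10, 5, 0, 0, 0, 0, 0, 25, 5, 0, 0, 0, 0, 0, 40, 5, 0, 0, 0, 0, 0, 52, 5, 0, 0, 0, 0, 0, 60, 5, 0, 0, 0, 0, 0, 65, 5, 0, 0, 0, 0, 0, 65, 5, 0, 0, 0, 0, 0, 65, 5])

```text
t: 7.85
tcp_pos: [0.4687, -0.0925, 0.1439]
tool_rot: [0.822, 0.569, 0.0, 0.0]
ft_force: [0.6, 0.1, -0.8]
opening: 0.0257
```

Run:
```python
from h import *
o=env.observe();print(o["opening"],o["ft_force"],o["tcp_pos"],o["tool_rot"],o["t"])
print("foot",proj("scene",o["tcp_pos"]-[0,0,.0817]),"dot pred",proj("scene",[.4684,-.093,.03]))
M=R.from_quat(o["tool_rot"]).as_matrix();print(M.T@(np.array([.4684,-.093,.03+.0817])-o["tcp_pos"])*1000)
im=grab_frame("scene")[:,:,::-1];cv2.imwrite("pics/scene4.png",cv2.resize(im[220:370,230:400],(680,600),interpolation=2))
im=grab_frame("wrist")[:,:,::-1];cv2.imwrite("pics/wrist4.png",im)
```

```text
0.025697188589779117 [ 0.64037157  0.05439737 -0.84137169] [ 0.46872681 -0.09254817  0.14393501] [8.22102651e-01 5.69339233e-01 2.24428302e-04 1.38337214e-04] 7.85
foot (np.float64(314.4582348190557), np.float64(292.4503978235501)) dot pred (np.float64(313.40391591514935), np.float64(305.803068937224))
[-0.5447187  -0.16258947 32.23481853]
```

View pics/scene4.png

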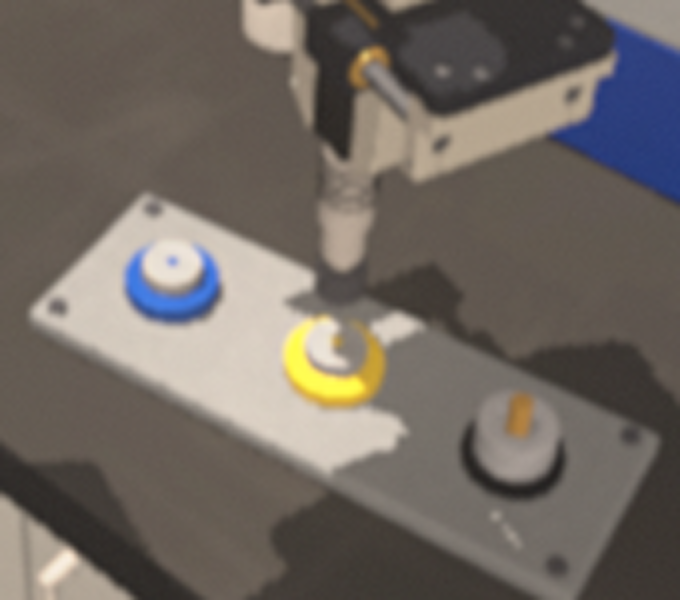

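View pics/wrist4.png

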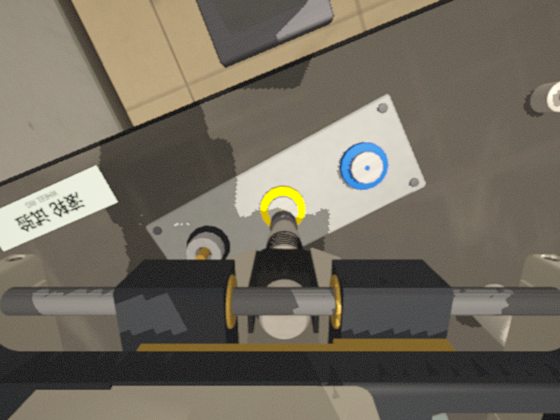

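The foot is at crop (341,292) and the yellow dot at (337,342), both within about 1 mm of prediction. Lowering gently.

Call:
play_rows(commands=[0, 0, 0, -0.5, 0, 6, 5, 0, 0, 0, -0.5, 0, 12, 5, 0, 0, 0, -0.5, 0, 18, 5, 0, 0, 0, -0.5, 0, 22, 5, 0, 0, 0, -0.5, 0, 25, 5, 0, 0, 0, -0.5, 0, 27, 5, 0, 0, 0, -0.5, 0, 28, 5, 0, 0, 0, -0.5, 0, 29, 5, 0, 0, 0, -0.5, 0, 29.5, 5, 0, 0, 0, -0.5, 0, 30, 5, 0, 0, 0, -0.5, 0, 30, 5, 0, 0, 0, -0.5, 0, 30, 5])

```text
t: 9.15
tcp_pos: [0.4683, -0.0933, 0.1138]
tool_rot: [0.822, 0.569, 0.0, 0.0]
ft_force: [0.1, 1.1, -1.5]
opening: 0.0255
```

Call:
play_rows(commands=[0, 0, 0, 0, 0, 0.4, 5, 0, 0, 0, 0, 0, 0.8, 5, 0, 0, 0, 0, 0, 1.2, 5])

```text
t: 9.45
tcp_pos: [0.4683, -0.0933, 0.1125]
tool_rot: [0.822, 0.569, 0.0, -0.0]
ft_force: [-0.8, 0.3, -1.2]
opening: 0.0256
```

Call:
play_rows(commands=[0, 0, 0, 0, 0, 0.4, 5, 0, 0, 0, 0, 0, 0.8, 5, 0, 0, 0, 0, 0, 0.8, 5])

```text
t: 9.75
tcp_pos: [0.4683, -0.0932, 0.1117]
tool_rot: [0.822, 0.569, 0.0, -0.0]
ft_force: [-0.8, 0.2, -1.7]
opening: 0.0259
```

Call:
play_rows(commands=[0, 0, 0, 0, 0, 0.3, 5, 0, 0, 0, 0, 0, 0.6, 5])

```text
t: 9.95
tcp_pos: [0.4685, -0.0933, 0.1117]
tool_rot: [0.822, 0.569, 0.0, 0.0]
ft_force: [-3.2, 0.3, 7.2]
opening: 0.0257
```

Call:
play_rows(commands=[0, 0, 0, 0, 0, 0.3, 5, 0, 0, 0, 0, 0, 0.6, 5])

```text
t: 10.15
tcp_pos: [0.4686, -0.0933, 0.1116]
tool_rot: [0.822, 0.569, 0.0, 0.0]
ft_force: [-3.0, 0.3, 12.7]
opening: 0.0257
```

Contact came at exactly the predicted height with 12.7 N. A quick check picture, then lift.

Run:
```python
from h import *
im=grab_frame("scene")[:,:,::-1];cv2.imwrite("pics/scene5.png",cv2.resize(im[220:370,230:400],(680,600),interpolation=2))
im=grab_frame("top")[:,:,::-1];cv2.imwrite("pics/top5.png",cv2.resize(im[190:290,280:430],(750,500),interpolation=2))
o=env.observe();print(o["tool_rot"],o["ft_force"],o["ft_torque"])
M=R.from_quat(o["tool_rot"]).as_matrix();print(M.T@(np.array([.4569,-.0092,0])-np.array([.4684,-.0931,0]))*1000)
```

```text
[8.22189080e-01 5.69214150e-01 3.76077790e-04 4.76674174e-04] [-2.19570301  1.27021293  9.43138242] [ 0.23551527  0.62294819 -0.04200948]
[ 7.44828208e+01 -4.02959991e+01 -4.31951556e-02]
```

View pics/scene5.png

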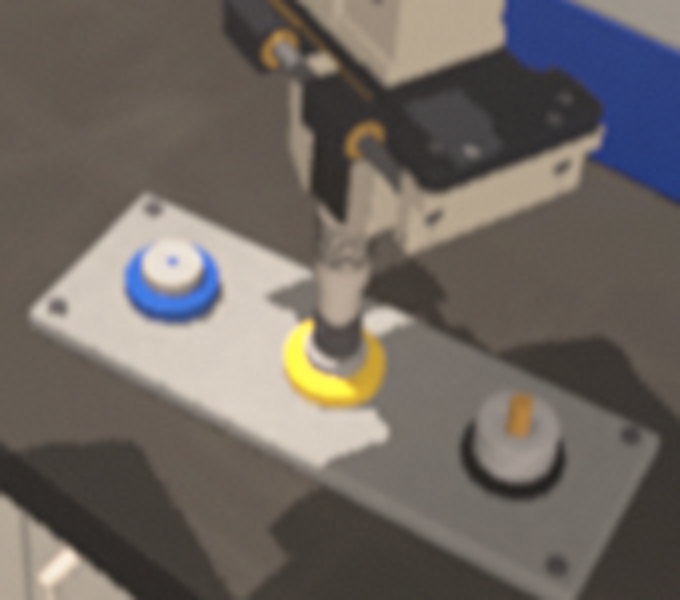

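The foot (315–363) sits centred on the land (306–368). Lift and move to blue.

Call:
play_rows(commands=[0, 0, 0, 0, 0, -3, 5, 0, 0, 0, 0, 0, -12, 5, 0, 0, 0, 0, 0, -25, 5, 0, 0, 0, 0, 0, -33, 5, 0, 0, 0, 12, -6, -35, 5, 0, 0, 0, 30, -16, -35, 5, 0, 0, 0, 48, -26, -35, 5, 0, 0, 0, 64, -35, -35, 5, 0, 0, 0, 72, -39, -35, 5, 0, 0, 0, 74.5, -40.3, -35, 5, 0, 0, 0, 74.5, -40.3, -35, 5, 0, 0, 0, 74.5, -40.3, -35, 5])

```text
t: 11.45
tcp_pos: [0.457, -0.0097, 0.1455]
tool_rot: [0.822, 0.569, 0.0, 0.0]
ft_force: [0.3, 0.2, -2.0]
opening: 0.0259
```

Call:
play_rows(commands=[0, 0, 0, 0, 0, 6, 5, 0, 0, 0, 0, 0, 12, 5, 0, 0, 0, 0, 0, 18, 5, 0, 0, 0, 0, 0, 23, 5, 0, 0, 0, 0, 0, 27, 5, 0, 0, 0, 0, 0, 29, 5, 0, 0, 0, 0, 0, 29, 5, 0, 0, 0, 0, 0, 29, 5])

```text
t: 12.25
tcp_pos: [0.4569, -0.0093, 0.1166]
tool_rot: [0.822, 0.569, 0.0, 0.0]
ft_force: [-0.5, -0.4, -1.6]
opening: 0.0256
```

Run:
```python
from h import *
o=env.observe();print(o["opening"],o["ft_force"],o["tcp_pos"],o["tool_rot"],o["t"])
M=R.from_quat(o["tool_rot"]).as_matrix();print(M.T@(np.array([.4569,-.0092,.03+.0817])-o["tcp_pos"])*1000)
im=grab_frame("scene")[:,:,::-1];cv2.imwrite("pics/scene6.png",cv2.resize(im[220:370,230:400],(680,600),interpolation=2))
```

```text
0.025573716677655286 [-0.54036252 -0.39004696 -1.55408311] [ 0.4569146  -0.00932022  0.11661116] [8.22194837e-01 5.69206144e-01 1.18177982e-04 5.22755177e-05] 12.25
[ 0.10672322 -0.05706606  4.91115933]
```

View pics/scene6.png

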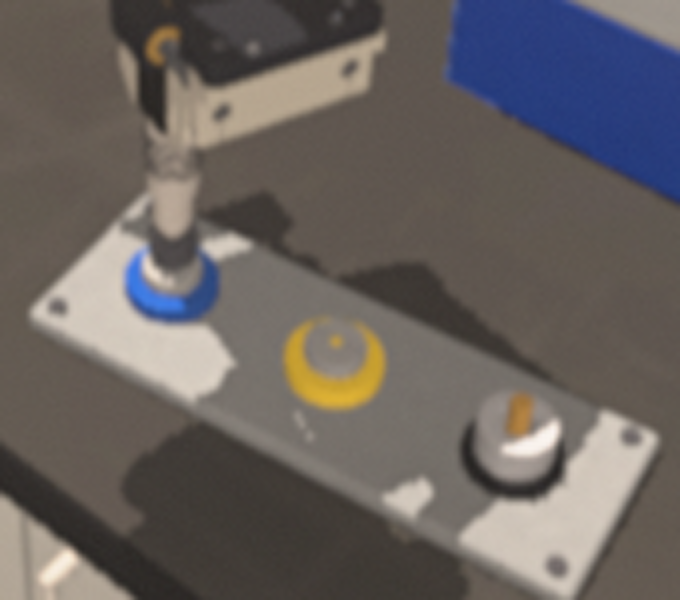

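The foot (crop x about 174) hangs 5 mm over the blue land (centre 172) and is aligned with it. Lowering gently.

Call:
play_rows(commands=[0, 0, 0, 0, 0, 1, 5, 0, 0, 0, 0, 0, 2, 5, 0, 0, 0, 0, 0, 2.8, 5, 0, 0, 0, 0, 0, 3.4, 5, 0, 0, 0, 0, 0, 4, 5, 0, 0, 0, 0, 0, 4.4, 5, 0, 0, 0, 0, 0, 4.8, 5])

```text
t: 13.0
tcp_pos: [0.4568, -0.0093, 0.1117]
tool_rot: [0.822, 0.569, 0.0, -0.0]
ft_force: [0.4, -0.2, -0.4]
opening: 0.0261
```

Call:
play_rows(commands=[0, 0, 0, 0, 0, 0.3, 5, 0, 0, 0, 0, 0, 0.6, 5, 0, 0, 0, 0, 0, 0.6, 5])

```text
t: 13.3
tcp_pos: [0.4569, -0.0094, 0.1116]
tool_rot: [0.822, 0.569, 0.0, 0.0]
ft_force: [-1.2, -0.2, 5.1]
opening: 0.0257
```

Call:
play_rows(commands=[0, 0, 0, 0, 0, 0.3, 5, 0, 0, 0, 0, 0, 0.6, 5, 0, 0, 0, 0, 0, 0.6, 5])

```text
t: 13.6
tcp_pos: [0.4571, -0.0094, 0.1116]
tool_rot: [0.822, 0.569, 0.0, 0.0]
ft_force: [-2.6, 0.5, 9.8]
opening: 0.0264
```

Blue touched with 9.8 N, square. Now lift and go to the plunger, targeting (0.480, -0.177).

Call:
play_rows(commands=[0, 0, 0, 0, 0, -3, 5, 0, 0, 0, 0, 0, -12, 5, 0, 0, 0, 0, 0, -28, 5, 0, 0, 0, 0, 0, -42, 5, 0, 0, 0, -12, 6, -46, 5, 0, 0, 0, -38, 20, -46, 5, 0, 0, 0, -68, 37, -46, 5, 0, 0, 0, -98, 53, -46, 5, 0, 0, 0, -126, 68, -46, 5, 0, 0, 0, -143, 77, -46, 5, 0, 0, 0, -148.7, 80.5, -46, 5, 0, 0, 0, -148.7, 80.5, -46, 5])

```text
t: 14.8
tcp_pos: [0.4795, -0.1778, 0.1561]
tool_rot: [0.823, 0.568, -0.0, -0.0]
ft_force: [-0.7, 0.4, -1.6]
opening: 0.0255
```

Call:
play_rows(commands=[0, 0, 0, 0, 0, 4, 5, 0, 0, 0, 0, 0, 9, 5, 0, 0, 0, 0, 0, 14, 5, 0, 0, 0, 0, 0, 18, 5, 0, 0, 0, 0, 0, 20, 5, 0, 0, 0, 0, 0, 20, 5, 0, 0, 0, 0, 0, 20, 5])

```text
t: 15.5
tcp_pos: [0.4799, -0.1768, 0.1366]
tool_rot: [0.822, 0.569, 0.0, 0.0]
ft_force: [-0.8, 0.1, -2.1]
opening: 0.0259
```

Run:
```python
from h import *
o=env.observe();print(o["opening"],o["ft_force"],o["tcp_pos"],o["tool_rot"],o["t"])
M=R.from_quat(o["tool_rot"]).as_matrix();print(M.T@(np.array([.4799,-.1767,.048+.0817])-o["tcp_pos"])*1000)
im=grab_frame("scene")[:,:,::-1];cv2.imwrite("pics/scene7.png",cv2.resize(im[220:370,270:420],(600,600),interpolation=2))
```

```text
0.025945514182945273 [-0.83372454  0.07490888 -2.06932842] [ 0.47986851 -0.17683855  0.13656982] [8.22182838e-01 5.69223484e-01 6.68348982e-05 4.39562311e-05] 15.5
[ 0.14036053 -0.02031132  6.86982329]
```

View pics/scene7.png

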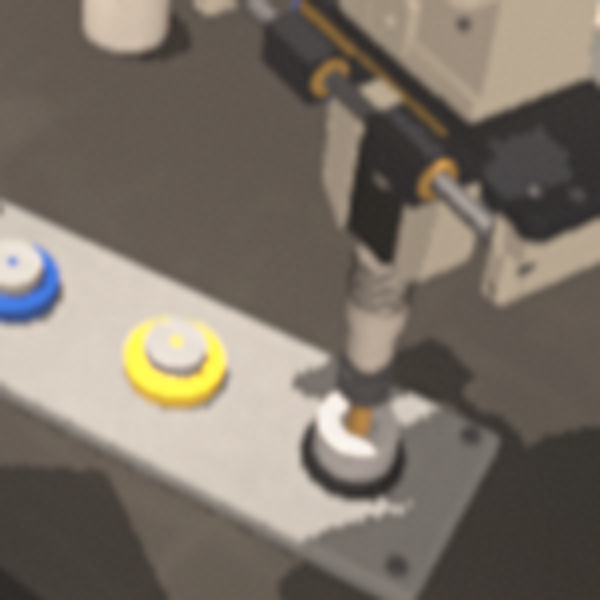

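The foot (363,385) is over the plunger (360,420) as intended. Press slowly.

Call:
play_rows(commands=[0, 0, 0, 0, 0, 1.5, 2, 0, 0, 0, 0, 0, 3, 2, 0, 0, 0, 0, 0, 4.5, 2, 0, 0, 0, 0, 0, 5.5, 2, 0, 0, 0, 0, 0, 6.2, 2, 0, 0, 0, 0, 0, 6.8, 2, 0, 0, 0, 0, 0, 7.4, 2, 0, 0, 0, 0, 0, 8, 2, 0, 0, 0, 0, 0, 8, 2], grip_force=55)

```text
t: 16.45
tcp_pos: [0.4798, -0.1769, 0.1287]
tool_rot: [0.822, 0.569, 0.0, 0.0]
ft_force: [-0.6, 0.8, 2.2]
opening: 0.0257
```

Call:
play_rows(commands=[0, 0, 0, 0, 0, 0.8, 2, 0, 0, 0, 0, 0, 1.6, 2, 0, 0, 0, 0, 0, 2.4, 2, 0, 0, 0, 0, 0, 3.2, 2, 0, 0, 0, 0, 0, 4, 2, 0, 0, 0, 0, 0, 4.8, 2, 0, 0, 0, 0, 0, 5.6, 2, 0, 0, 0, 0, 0, 6.4, 2, 0, 0, 0, 0, 0, 7.2, 2, 0, 0, 0, 0, 0, 8, 2, 0, 0, 0, 0, 0, 8.6, 2, 0, 0, 0, 0, 0, 9, 2])

```text
t: 17.65
tcp_pos: [0.4799, -0.1769, 0.1197]
tool_rot: [0.822, 0.569, 0.0, 0.0]
ft_force: [-1.2, 0.7, 5.5]
opening: 0.0258
```

Call:
play_rows(commands=[0, 0, 0, 0, 0, 0.4, 2, 0, 0, 0, 0, 0, 0.8, 2, 0, 0, 0, 0, 0, 1.2, 2, 0, 0, 0, 0, 0, 1.6, 2, 0, 0, 0, 0, 0, 2.0, 2, 0, 0, 0, 0, 0, 2.0, 2])

```text
t: 18.25
tcp_pos: [0.4799, -0.1769, 0.1178]
tool_rot: [0.822, 0.569, 0.0, 0.0]
ft_force: [-2.2, 1.6, 7.6]
opening: 0.0256
```

Call:
play_rows(commands=[0, 0, 0, 0, 0, 0.3, 2, 0, 0, 0, 0, 0, 0.6, 2, 0, 0, 0, 0, 0, 0.6, 2])

```text
t: 18.55
tcp_pos: [0.48, -0.1769, 0.1177]
tool_rot: [0.822, 0.569, 0.0, 0.0]
ft_force: [-2.8, 0.9, 10.5]
opening: 0.0258
```

Call:
play_rows(commands=[0, 0, 0, 0, 0, 0.3, 2, 0, 0, 0, 0, 0, 0.6, 2, 0, 0, 0, 0, 0, 0.6, 2])

```text
t: 18.85
tcp_pos: [0.4801, -0.177, 0.1176]
tool_rot: [0.822, 0.569, 0.0, 0.001]
ft_force: [-3.8, 1.9, 15.3]
opening: 0.0254
```

The stop was met at TCP z = 0.1177, as predicted, and force is now rising steeply. I'll firm up the press a bit.

Call:
play_rows(commands=[0, 0, 0, 0, 0, 0.3, 2, 0, 0, 0, 0, 0, 0.6, 2, 0, 0, 0, 0, 0, 0.9, 2, 0, 0, 0, 0, 0, 0.9, 2, 0, 0, 0, 0, 0, 0.9, 2, 0, 0, 0, 0, 0, 0.9, 2])

```text
t: 19.45
tcp_pos: [0.4802, -0.177, 0.1176]
tool_rot: [0.822, 0.569, 0.001, 0.001]
ft_force: [-4.2, 3.3, 22.0]
opening: 0.0255
```

Run:
```python
from h import *
o=env.observe();print(o["opening"],o["ft_force"],o["ft_torque"],o["tcp_pos"],o["tool_rot"],o["t"])
im=grab_frame("scene")[:,:,::-1];cv2.imwrite("pics/scene8f.png",im);cv2.imwrite("pics/scene8.png",cv2.resize(im[220:370,270:420],(600,600),interpolation=2))
```

```text
0.025480040348634145 [-4.23075717  3.34013988 22.04242716] [0.7147603  1.26881894 0.0055935 ] [ 0.48022803 -0.17700615  0.11757645] [8.22180155e-01 5.69226262e-01 5.51520069e-04 9.75449609e-04] 19.45
```

View pics/scene8.png

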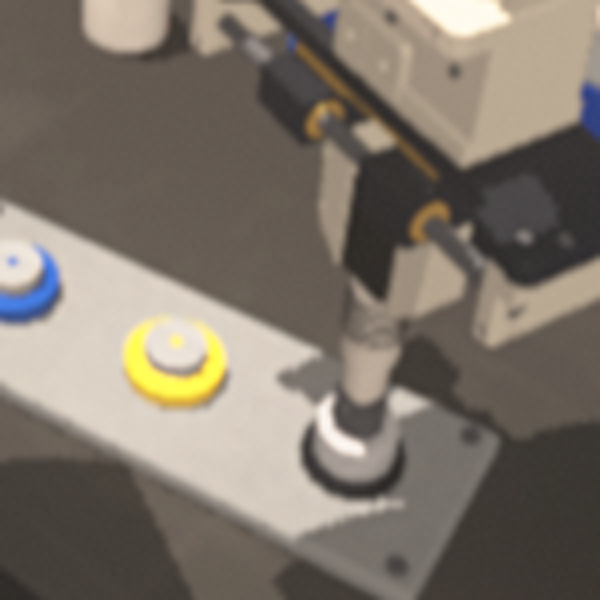

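View pics/scene8f.png

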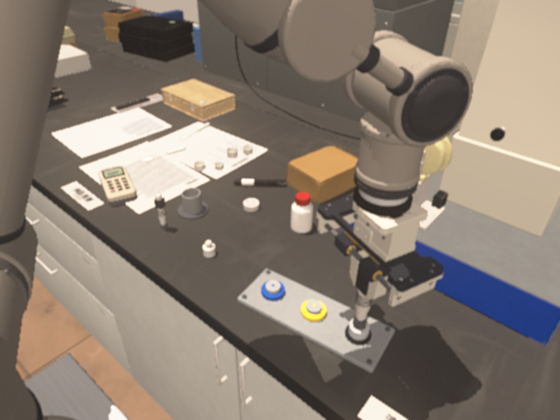

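The foot is flat on the collar with no brass showing (crop 360,420). The bottle (302,213), weight (209,249) and disc (251,205) are unmoved. Handing in.

```bash
python3 -c "
from workcell import env,job_done
print(job_done());o=env.observe();print(o['t'],o['ft_force'],o['tcp_pos'])"
```

```text
the job is handed in; nothing more can be done
None
the job is handed in; nothing more can be done
```

The job is handed in, and all the steps were done in the order asked. The device is still held upright in the gripper, pressed against the stop collar.

| Station | Result |
|---|---|
| Lift | 132 mm device taken from its rest; the smaller one left alone |
| Yellow pad | Touched on the middle, up to about 13 N |
| Blue pad | Touched on the middle, up to about 10 N |
| Plunger | Pressed slowly to the collar, then held at about 22 N by the wrist sensor; the spring accounts for about 9 N of that |

**Final checks:**
- **Contact heights:** each contact came within about 0.1 mm of the height worked out beforehand, so the device did not slip in the grip.
- **Upright:** the tool was about 0.1° off vertical at the end.
- **Last picture:** the foot is on the collar with no brass showing, and the bottle, weight and disc are where they started.
- **Time:** 19.5 s of the 64 s allowed.

**Small disagreements:**
- **Wrist camera:** it sits about 2–3 mm off sideways, so I relied on the scene and top cameras for position.
- **Side force:** about 5 N remains at the wrist in the final press.

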